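# Tighten the hold-down nut deep inside a carving blank

## Task

The nut that holds the carving blank down, deep in the bore in its top, has come loose. Take the long T-handle socket wrench out of the bored wooden stand, feed it down the bore, feel it fully home over the hexagon nut with no more than a light push, never ramming it, and turn the nut clockwise until it pulls up firmly, but do not overtighten it into the soft wood. Then stand the wrench back upright in its hole in the stand and let go, leaving everything else on the bench undisturbed.

Things in the scene. Friction and masses are not known exactly. Their poses are not given: they have to be found in the camera images.
- wrench: long T-handle socket wrench, 0.47 to 0.66 kg, standing upright: dark socket 45 mm across at the foot, bright 16 mm shaft, blue crossbar on top 110 x 18 x 20 mm high. Origin: centre of the socket's open foot; z up the shaft; x along the crossbar, whose centre is 165 mm above the origin. The foot opens into a hexagon 31.8 mm across flats, 34 mm deep; play on the nut about 6 degrees each way
- blank: carving blank fixed on its slab (slab 270 x 180 x 18 mm, half-shaped pale block on it, 130 x 130 mm round the bore). Origin on the bench under the bore's centre; x along the slab. Flat top with the bore at 125 mm; the tip end at +x is lower than the top
- bore_top (a point): centre of the bore's mouth, on the block's flat top 125 mm above the bench. The bore is vertical, 50 mm in diameter, 85 mm deep; its edge is countersunk 6 mm deep at 45 degrees to 62 mm, so a wrench a few mm off slides in
- stand: bored wooden tool stand fixed on the bench, 200 x 85 x 70 mm. Origin: centre of its underside; x along its length. The wrench stands in a round hole 50 mm in diameter, 55 mm deep, with the same countersunk edge, 52 mm from the centre towards -x; two spare sockets stand on its top towards +x
- stand_floor (a point): centre of the floor of the wrench's hole in the stand, 15 mm above the bench; the hole's mouth is 55 mm above this point. The wrench's foot belongs here
- socket_a: spare steel socket, 32 mm across, 42 mm high, standing on the stand; origin: centre of its foot. Leave alone
- socket_b: smaller spare steel socket, 26 mm across, 38 mm high, standing on the stand; origin: centre of its foot. Leave alone
- mallet: beech carving mallet lying down, head 84 x 110 mm, 270 mm long; origin under the middle of its length, x towards the head. Leave alone
- gouge_a: wood-handled gouge lying down, 240 mm long; origin under the ferrule, x towards the blade. Leave alone
- gouge_b: pale-handled broad gouge lying down, 240 mm long; origin under the ferrule, x towards the blade. Leave alone
- slick: broad flat chisel lying down, blade 75 mm wide, 255 mm long; origin under the ferrule, x towards the blade. Leave alone
- wax_tin: round brass-coloured wax tin, 72 mm across, 45 mm high; origin: centre of its underside. Leave alone
- offcut: pale wood offcut, 85 x 60 x 45 mm; origin: centre of its underside. Leave alone
- hold_down: the steel hold-down at the bottom of the bore: washer, 20 mm stud and brass-coloured hexagon nut, 30 mm across flats, 16 mm high, upper edges chamfered. Origin: top of the washer, the nut's underside, on the bore's axis 82 mm below its mouth. The stud's end rises 10 mm above the nut. Which way the nut's hexagon points is not told by this frame
- pull_up (a joint): how far the nut has been pulled up past first bearing on the washer, rad, clockwise from above. 0 while the loose nut still runs down (0.2 N m drag, 0.3 to 1.1 rad left, height unchanged); then stud and wood give and the torque climbs by 1.6 N m per rad, with +-0.25 N m of friction. Firm: about 0.4 N m, 0.15 to 0.25 rad; near 0.4 rad the soft wood crushes. Let go, it springs back to about 0.1
Not all that is in view belongs to the job. Of the things that look like the wrench, the smallest one is meant.

How it is judged:
On the way, in this order (a step that is already met when the one before it is completed fails the run):
1. the socket is fully down over the nut: its rim within 5 mm of the washer and centred within 4 mm, the wrench upright (distance between wrench and hold_down below 0.005 m and horizontal distance between wrench and hold_down below 0.004 m and angle between wrench's own z axis and vertical below 0.12 rad), for 0.2 s.
2. the nut has been pulled up firm: at least 0.1 rad past first bearing (value of joint pull_up above 0.1 rad), for 0.1 s.
At the end, for the whole second after the job is handed in: the nut is still pulled up (pull_up above 0.04 rad) and the wrench stands at rest and upright (within 0.12 rad) on the floor of its hole in the stand (foot within 8 mm of the floor's centre), let go (value of joint pull_up above 0.04 rad and distance between wrench and stand_floor below 0.008 m and angle between wrench's own z axis and vertical below 0.12 rad and linear speed of wrench below 0.02 m/s); the robot touches nothing.
It fails at once if the nut is overtightened: driven more than 0.4 rad past first bearing, crushing the soft wood (value of joint pull_up above 0.4 rad).
It fails at once if the wrench is rammed or forced down on the nut before the socket has started over it (more than 30 N while its rim is over 11 mm from the washer) (contact force between wrench and hold_down above 30 N and distance between wrench and hold_down above 0.011 m).
It fails at once if the wrench is forced against the wood of the blank (more than 45 N) (contact force between wrench and blank above 45 N).
It fails at once if another thing on the bench is moved by more than 20 mm (distance of any of mallet, gouge_a, gouge_b, slick, wax_tin, offcut, socket_a, socket_b from where it was at the start of the episode above 0.02 m).
It also fails if it takes over 72 s, if anything falls off the work surface, if the arm or the gripper's body presses on something with over 40 N, if the wrist force passes 120 N, or if a joint passes its speed limit or range.

## Robot

A 6-joint arm with a two-finger parallel gripper is mounted at the origin on the work surface. World frame = base frame: x ahead of the robot, y to its left, z up, the work surface at z = 0. Lengths are in m, angles in rad, forces in N, time in s.
With the tool pointing down it reaches from about 0.4 to 0.825 m from the base axis. Payload 7 kg.
Tool frame: the origin (TCP) lies midway between the tips of the shut fingers; the grasp point (between the pads) lies 19 mm behind it; z points along the fingers, x is the direction in which the jaws open and shut, and the axes are right-handed (so a half turn about z gives the same grasp; the last joint's range is limited). The gripper opens to 88 mm and grips with 3 to 60 N. Pads are 19 mm wide; open, the fingers measure 130 mm over their backs; the gripper's body (78 mm by 193 mm) begins 47 mm behind the grasp point.
Start: joints at [-0.965, 0.359, 0.012, 0, -1.224, -0.288], TCP at [0.211, -0.641, 0.227] pointing down, gripper open.
Joint ranges: [-3.07, 3.07], [-1.43, 2.12], [-1.02, 1.25], [-3.03, 1.67], [-3.05, -0], [-3.03, 3.03]. Speed limits (rad/s): [2.39, 2.39, 3.01, 3.14, 3.14, 3.14].

## Interface

Orientations are given as [roll, pitch, yaw] about the fixed x, y, z axes, in that order (R = Rz(yaw) Ry(pitch) Rx(roll)).
In Python, from station import arm, grab_frame, camera_params gives the robot as it stands.
- The arm moves only by the shell command python3 -m handwheel 'ROWS' [FORCE]. ROWS is JSON, a list that holds one entry, the list of rows, each a list of 5 numbers: the finger opening in m, from 0 to 0.0876, then the shift along the tool's x, y, z in m, then the turn about the tool's z in degrees. A call has 1 to 20 rows; each row is the pose to reach, as a shift and turn from the pose measured when the call began, along the tool's axes at that moment; what a row does not reach only later rows make up. A row lasts 1/12 s, in which the tool goes at most 41.7 mm and 7.16 degrees, less where a joint would pass 70% of its speed; a pose out of reach is approached as far as the arm can. A call with a gripper value outside its range is refused whole. The fingers move at their own pace and stop on an object; FORCE is the grip in N (left out, the last holds). Time passes only in rows, so rows that repeat a pose let the fingers close. It gives the time, the measured TCP pose, the force and the opening at its end, in the units of the state.
- arm.get_state(): the state, without advancing time (a new reading comes with each control period).
- grab_frame(name): name is "scene" or "top"; returns the picture (420x560x3 uint8, blue, green, red); there is no depth.
- camera_params(name): a dict with "intrinsics" (3x3 intrinsics, pixels), "R" (3x3) and "t" (3): a world point X has camera coordinates R X + t. Camera axes: x right, y down, z forward; pixel columns grow to the right and rows downward; lengths in m; the calibration is good to about 2 mm. A picture is of the moment at which its call begins. camera_params takes no time and is no camera call.
- arm.job_done(): hands the job in, once; it reports no verdict.
The state is a dict: "t": time; "q": joint angles; "qd": joint speeds; "joint_efforts": joint torques, N m; "eef_pos": TCP position; "ee_rot": TCP orientation; "force": force on the tool from outside, world axes, zero at the start; "moment": the same for the moment, N m; "width": finger opening in m.
Only numpy, scipy, OpenCV 4.12 (cv2) and the standard library are available. Lean on these libraries where they do the work, as an engineer would, in place of code of your own. Each camera call takes 0.05 s, during which the arm holds its last target.

## Working session

There is one attempt and no reset: what is moved stays moved. The work goes in short steps, Python scripts to look and compute and a shell command to move; the robot and the scene stay as the last step left them, time stands still between calls to the robot, and variables do not carry over. Pictures are saved under pics/ and viewed, and the job is handed in when it is done.

```bash
ls; mkdir -p pics; cat > h.py <<'E'
import numpy as np,cv2
from station import arm,grab_frame,camera_params
def ray(c,u,v):
    p=camera_params(c);K=np.array(p["intrinsics"]);R=np.array(p["R"]);t=np.array(p["t"])
    d=R.T@np.linalg.solve(K,[u,v,1.]);return -R.T@t,d
def onz(c,u,v,z):
    o,d=ray(c,u,v);return o+d*(z-o[2])/d[2]
def proj(c,X):
    p=camera_params(c);K=np.array(p["intrinsics"]);x=K@(np.array(p["R"])@np.array(X)+np.array(p["t"]));return x[:2]/x[2]
E
python3 - <<'E'
from h import *
for c in("scene","top"):
    f=grab_frame(c);cv2.imwrite(f"pics/{c}0.png",f)
    print(c,ray(c,280,210), camera_params(c)["intrinsics"][0])
s=arm.get_state();print(s)
E
```

```text
pics
scene (array([1.23559744, 0.63104027, 0.88912871]), array([-0.60138734, -0.5051368 , -0.61907224])) [492.02761122   0.         278.65951281]
top (array([ 0.35856368, -0.00342886,  1.24349879]), array([ 0.12477454,  0.00644753, -0.99228063])) [386.83661307   0.         275.84288853]
{'t': 0.1, 'q': array([-9.64932550e-01,  3.59339352e-01,  1.11268107e-02, -3.00876276e-04,
       -1.22409414e+00, -2.88101934e-01]), 'qd': array([-0.00102228, -0.00067932,  0.00266206, -0.00099384,  0.00050178,
        0.00036025]), 'joint_efforts': array([-1.59178322e-03, -5.84163308e+01,  2.93753582e+01,  7.01554924e+00,
        1.01999781e-02, -6.21310005e-05]), 'eef_pos': array([ 0.21072808, -0.6407927 ,  0.22569187]), 'ee_rot': array([-3.14143467e+00, -1.52847865e-03,  1.88845560e+00]), 'force': array([0.11067788, 0.56174855, 0.76570373]), 'moment': array([-0.03799698, -0.03245884,  0.05479192]), 'width': 0.08774335326062903}
```

View pics/scene0.png

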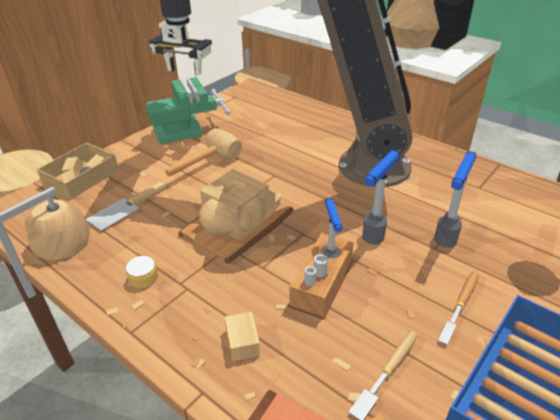

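View pics/top0.png

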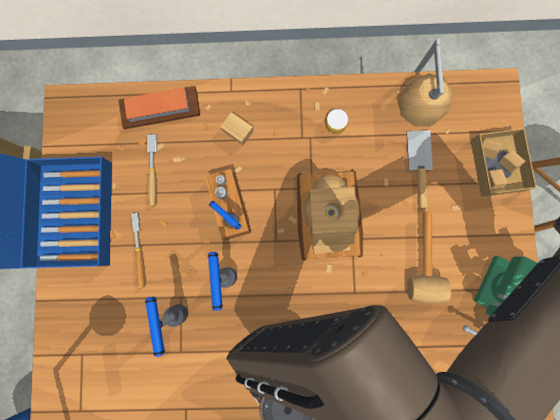

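Candidates for the wrench: the blue T-handle in the stand (scene 333,215 / top 225,214), and two larger freestanding ones (scene 383,170 / top 214,281, and scene 463,170 / top 155,325). By description, the one in the stand is the smallest. I'll check that in a crop and measure it.

```bash
python3 - <<'E'
from h import *
s=cv2.imread("pics/scene0.png");t=cv2.imread("pics/top0.png")
a=cv2.resize(s[180:320,270:370],(400,560),interpolation=cv2.INTER_CUBIC)
b=cv2.resize(t[160:260,190:270],(400,500),interpolation=cv2.INTER_CUBIC);b=cv2.copyMakeBorder(b,0,60,0,0,0)
cv2.imwrite("pics/crop1.png",np.hstack([a,b]))
c=cv2.resize(t[160:265,290:370],(420,551),interpolation=cv2.INTER_CUBIC)
c2=cv2.resize(s[165:265,170:300],(390,300),interpolation=cv2.INTER_CUBIC);c2=cv2.copyMakeBorder(c2,0,251,0,0,0)
cv2.imwrite("pics/crop2.png",np.hstack([c,c2]))
for n,im in(("scene",s),("top",t)):
    hsv=cv2.cvtColor(im,cv2.COLOR_BGR2HSV);m=cv2.inRange(hsv,(105,150,60),(125,255,255))
    cs,_=cv2.findContours(m,0,1)
    for k in cs:
        if cv2.contourArea(k)>60: print(n,cv2.minAreaRect(k),cv2.contourArea(k))
E
```

```text
scene ((503.0, 358.0), (122.0, 112.0), 90.0) 3578.5
scene ((332.990234375, 214.68780517578125), (33.58280563354492, 8.099383354187012), 69.775146484375) 202.5
scene ((463.50006103515625, 170.00001525878906), (9.838699340820312, 38.9075813293457), 26.56505012512207) 322.0
scene ((382.00006103515625, 168.00001525878906), (12.727920532226562, 43.84061813354492), 45.0) 444.0
top ((18.0, 414.0), (10.0, 22.0), 90.0) 109.0
top ((154.97808837890625, 326.15966796875), (51.68537902832031, 11.207761764526367), 81.11934661865234) 470.5
top ((215.13795471191406, 280.6551818847656), (50.82383728027344, 9.965457916259766), 85.2363510131836) 418.5
top ((224.4344024658203, 214.77867126464844), (38.28302764892578, 6.273807048797607), 39.80557632446289) 180.5
top ((55.0, 210.5), (113.0, 110.0), 90.0) 11763.0
```

View pics/crop1.png

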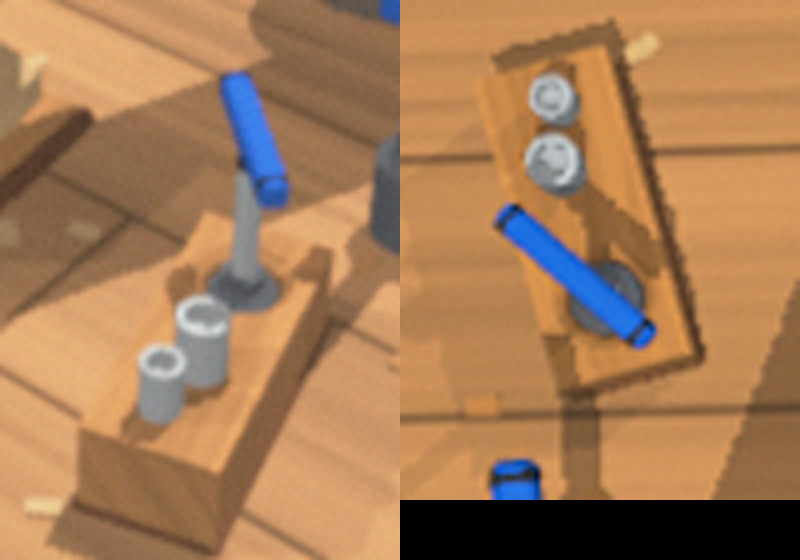

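View pics/crop2.png

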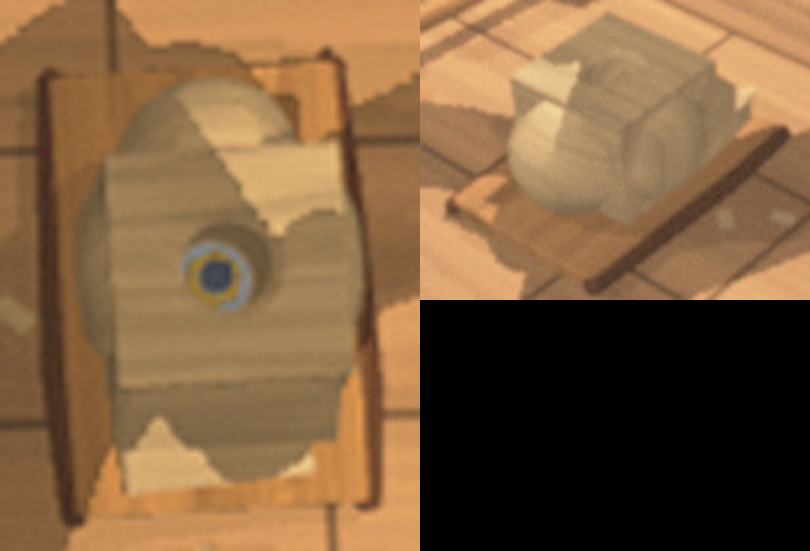

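```bash
python3 - <<'E'
from h import *
t=cv2.imread("pics/top0.png")
print("bar c top",onz("top",225.0,214.7,.185), "ends",onz("top",212,203.4,.18),onz("top",238.6,226,.18))
# two view
for zz in(.17,.18,.19): print("scene bar",zz,onz("scene",333,214.7,zz))
# socket rim
x,y=190+207/5,160+300/5  # socket centre crop approx
print("socket top?",onz("top",x,y,.07))
print("nut",onz("top",331.3,212.2,.069),onz("top",331.3,212.2,.043))
print("mouth",onz("top",290+228/5.25,160+267/5.25,.125))
# block top corners crop2
for u,v in((105,158),(338,142),(350,372),(118,390)): print(onz("top",290+u/5.25,160+v/5.25,.125))
# slab corners z=.018
print('slab')
for u,v in((45,72),(330,55),(372,500),(75,520)): print(onz("top",290+u/5.25,160+v/5.25,.018))
print('stand')
for u,v in((480,85),(605,45),(700,350),(570,390)): print(onz("top",190+(u-400)/5,160+v/5,.07))
print("tin",onz("top",337,120,.045))
E
```

```text
bar c top [0.48305017 0.15565426 0.185     ] ends [0.51638458 0.19234608 0.18      ] [0.45110917 0.11909466 0.18      ]
scene bar 0.17 [0.47346801 0.15178079 0.17      ]
scene bar 0.18 [0.48406596 0.15844524 0.18      ]
scene bar 0.19 [0.49466392 0.16510969 0.19      ]
socket top? [0.47970151 0.15352091 0.07      ]
nut [ 0.49489782 -0.15197163  0.069     ] [ 0.49791587 -0.15525994  0.043     ]
mouth [ 0.49214229 -0.15122159  0.125     ]
[ 0.55531118 -0.08555969  0.125     ]
[ 0.56038909 -0.21530494  0.125     ]
[ 0.43211474 -0.21548341  0.125     ]
[ 0.42579795 -0.08793307  0.125     ]
slab
[ 0.62875957 -0.05861772  0.018     ]
[ 0.63389468 -0.23338688  0.018     ]
[ 0.36225785 -0.24498962  0.018     ]
[ 0.35513531 -0.06740777  0.018     ]
stand
[0.61591631 0.2306001  0.07      ]
[0.63876005 0.1525914  0.07      ]
[0.44747728 0.09719553 0.07      ]
[0.42534799 0.17682623 0.07      ]
tin [ 0.79384808 -0.18596076  0.045     ]
```

```bash
python3 - <<'E'
from h import *
t=cv2.imread("pics/top0.png")
c=t[185:240,310:360]
cv2.imwrite("pics/crop3.png",cv2.convertScaleAbs(cv2.resize(c,None,fx=11,fy=10.9,interpolation=cv2.INTER_CUBIC),alpha=1.8))
hsv=cv2.cvtColor(t,cv2.COLOR_BGR2HSV)
b=t.astype(int)
m=((b[:,:,0]-b[:,:,2]>10)).astype(np.uint8);m[:,:300]=0;m[:195]=0;m[230:]=0;m[:,350:]=0
print(np.argwhere(m).mean(0),np.argwhere(m).min(0),np.argwhere(m).max(0),m.sum())
E
```

```text
[211.33333333 331.22222222] [207 328] [214 333] 9
```

View pics/crop3.png

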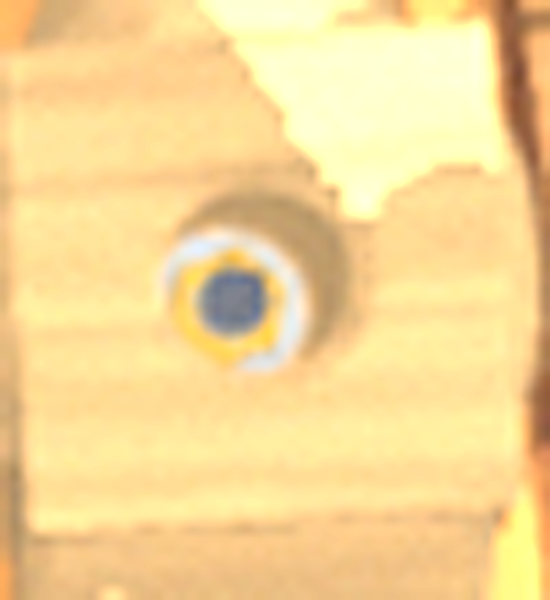

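```bash
python3 - <<'E'
from h import *
def tri(pt,ps):
    a,d=ray("top",*pt);b,e=ray("scene",*ps)
    M=np.stack([d,-e],1);s=np.linalg.lstsq(M,b-a,rcond=None)[0]
    return (a+d*s[0]+b+e*s[1])/2, np.linalg.norm(a+d*s[0]-b-e*s[1])
print("small",tri((224.7,214.7),(333,214.7)))
print("big1",tri((215.1,280.7),(382.5,168)))
print("big2",tri((155,326),(463.5,170)))
for p in((212,255),(217,307)): print("big1 end",onz("top",*p,tri((215.1,280.7),(382.5,168))[0][2]))
t=cv2.imread("pics/top0.png")
# gold mask
h=cv2.cvtColor(t,cv2.COLOR_BGR2HSV)[200:226,320:345]
r=cv2.resize(t[200:226,320:345],None,fx=8,fy=8,interpolation=cv2.INTER_CUBIC)
H=cv2.cvtColor(r,cv2.COLOR_BGR2HSV)
m=cv2.inRange(H,(18,110,90),(32,255,255))
cs,_=cv2.findContours(m,0,1);k=max(cs,key=cv2.contourArea);c,rr=cv2.minEnclosingCircle(k)
print("gold",320+c[0]/8-.5,200+c[1]/8-.5,rr/8,onz("top",320+c[0]/8-.5,200+c[1]/8-.5,.059))
m2=cv2.inRange(H,(95,40,20),(125,255,150));mm=np.argwhere(m2).mean(0);print("stud",320+mm[1]/8-.5,200+mm[0]/8-.5,onz("top",320+mm[1]/8-.5,200+mm[0]/8-.5,.069))
for q in k[:,0]:
    pass
pts=k[:,0]-np.array(c);ang=np.degrees(np.arctan2(pts[:,1],pts[:,0]));rad=np.hypot(*pts.T)/8
for a in range(-180,180,15):
    s=(ang>=a)&(ang<a+15)
    if s.any(): print(a,rad[s].max().round(2),end="; ")
v=np.hstack([r,cv2.cvtColor(m,8),cv2.cvtColor(m2,8)]);cv2.imwrite("pics/gold.png",cv2.convertScaleAbs(v,alpha=1.6))
E
```

```text
small (array([0.48353461, 0.15766435, 0.17927331]), np.float64(0.0007583994078493245))
big1 (array([0.30577846, 0.17782215, 0.22386031]), np.float64(0.00012686440213195173))
big2 (array([0.19417059, 0.33466254, 0.22487858]), np.float64(0.0008124402002790691))
big1 end [0.37276925 0.18535837 0.22386031]
big1 end [0.2384262  0.17342481 0.22386031]
gold 330.15780544281006 212.98109340667725 5.669013977050781 [ 0.49374426 -0.14963141  0.059     ]
stud 331.208788209607 211.74426855895197 [ 0.49630457 -0.15175461  0.069     ]
-180 5.67; -165 5.23; -150 5.42; -135 5.4; -120 4.92; -105 5.36; -90 5.67; -75 5.43; -60 4.96; -45 5.2; -30 5.28; -15 5.0; 0 4.61; 15 4.96; 30 5.04; 45 4.76; 60 4.44; 75 5.64; 90 5.67; 105 5.09; 120 5.03; 135 5.16; 150 5.38; 165 5.6;
```

View pics/gold.png

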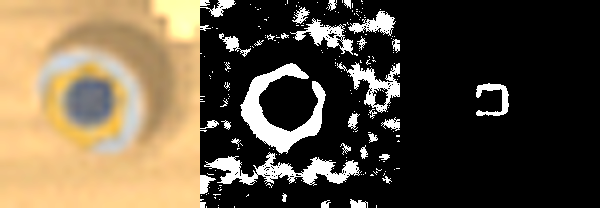

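```bash
python3 - <<'E'
from h import *
t=cv2.imread("pics/top0.png");s=cv2.imread("pics/scene0.png")
a=cv2.resize(t[240:315,195:245],(380,570),interpolation=cv2.INTER_CUBIC)
b=cv2.resize(s[140:260,345:420],(356,570),interpolation=cv2.INTER_CUBIC)
cv2.imwrite("pics/big1.png",np.hstack([a,b]))
g=cv2.minAreaRect
hsv=cv2.cvtColor(t,cv2.COLOR_BGR2HSV);m=cv2.inRange(hsv,(105,150,60),(125,255,255))
for (x0,x1,y0,y1),z in(((205,245,195,235),.185),((205,225,240,312),.23)):
    P=np.argwhere(m[y0:y1,x0:x1])[:,::-1]+[x0,y0];W=np.array([onz("top",*p,z) for p in P])[:,:2]
    c=W.mean(0);u,S,v=np.linalg.svd(W-c,full_matrices=False);pr=(W-c)@v[0]
    print(c,np.degrees(np.arctan2(v[0][1],v[0][0])),pr.min(),pr.max(),c+v[0]*pr.min(),c+v[0]*pr.max())
# body corners
c=np.array([.4835,.157])
for y in(139,-41):
  pass
print(proj("top",[.384,.192,.23]),proj("top",[.41-.03,.222-.03,.227]))
E
```

```text
[0.48245414 0.15583296] -132.66799835895665 -0.05528805179436185 0.05188694014650474 [0.51992556 0.19648589] [0.44728781 0.11768084]
[0.30629625 0.17724768] -175.82141722026975 -0.07450396874624822 0.07285032966363468 [0.38060217 0.18267644] [0.23363957 0.17193942]
[209.00586273 250.73697837] [209.23630494 252.28934763]
```

View pics/big1.png

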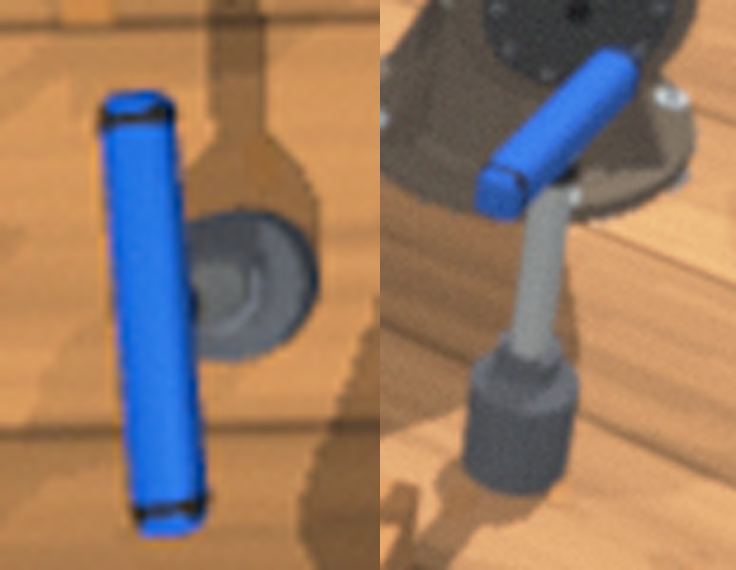

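```bash
cat >> h.py <<'E'
def rel(pos,yawdeg=None):
    s=arm.get_state();p=s["eef_pos"];r,pi_,y=s["ee_rot"]
    from scipy.spatial.transform import Rotation as Ro
    R=Ro.from_euler("xyz",[r,pi_,y]).as_matrix()
    d=R.T@(np.array(pos)-p)*1000
    tw=None if yawdeg is None else -((yawdeg-np.degrees(y)+180)%360-180)
    print("shift mm",d.round(1),"turn",tw,"| pos",p.round(4),"yaw",np.degrees(y).round(2),"F",s["force"].round(1),"M",s["moment"].round(2),"w",round(s["width"],4),"t",round(s["t"],2))
E
python3 - <<'E'
from h import *
rel([.45,-.3,.30],120); rel([.49,.164,.30],137.3)
E
```

```text
shift mm [249.1 333.7 -74. ] turn -11.799464411679736 | pos [ 0.2107 -0.6408  0.2257] yaw 108.2 F [0.1 0.6 0.8] M [-0.04 -0.03  0.05] w 0.0877 t 0.1
shift mm [677.4 516.7 -73.4] turn -29.099464411679747 | pos [ 0.2107 -0.6408  0.2257] yaw 108.2 F [0.1 0.6 0.8] M [-0.04 -0.03  0.05] w 0.0877 t 0.1
```

```bash
python3 -m handwheel '[[[0.0876,0.020,0.030,-0.03,0],[0.0876,0.05,0.065,-0.07,-3],[0.0876,0.075,0.10,-0.073,-6],[0.0876,0.1,0.134,-0.073,-9],[0.0876,0.125,0.167,-0.073,-12],[0.0876,0.15,0.2,-0.073,-12],[0.0876,0.175,0.234,-0.073,-12],[0.0876,0.2,0.267,-0.073,-12],[0.0876,0.225,0.3,-0.073,-12],[0.0876,0.25,0.334,-0.073,-12],[0.0876,0.285,0.349,-0.073,-12],[0.0876,0.321,0.364,-0.073,-15],[0.0876,0.357,0.380,-0.073,-18],[0.0876,0.393,0.395,-0.073,-21],[0.0876,0.428,0.41,-0.073,-24],[0.0876,0.464,0.425,-0.073,-27],[0.0876,0.5,0.441,-0.073,-29],[0.0876,0.535,0.456,-0.073,-29],[0.0876,0.571,0.471,-0.073,-29],[0.0876,0.606,0.486,-0.073,-29]]]' 40; python3 -c "
from h import *
rel([.49,.164,.25],137.3)"
```

```text
t: 1.77
eef_pos: [0.4826, 0.0886, 0.2996]
ee_rot: [3.141, -0.001, 2.395]
force: [0.5, 0.2, 0.2]
width: 0.0874
shift mm [45.7 60.3 49.7] turn -0.06981316754951195 | pos [0.4826 0.0886 0.2996] yaw 137.23 F [0.5 0.2 0.2] M [-0.02 -0.11  0.03] w 0.0874 t 1.77
```

```bash
python3 -m handwheel '[[[0.0876,0.02,0.03,0,0],[0.0876,0.046,0.0603,0.01,0],[0.0876,0.046,0.0603,0.04,0],[0.0876,0.046,0.0603,0.05,0],[0.0876,0.046,0.0603,0.05,0]]]'; python3 - <<'E'
from h import *
rel([.49,.164,.165],137.3)
f=grab_frame("top");cv2.imwrite("pics/t1.png",cv2.resize(f[150:330,150:350],(660,594)))
f=grab_frame("scene");cv2.imwrite("pics/s1.png",cv2.resize(f[120:300,270:470],(660,594)))
E
```

```text
t: 2.18
eef_pos: [0.4879, 0.1636, 0.2467]
ee_rot: [-3.137, -0.003, 2.396]
force: [-0.3, -0.9, -0.3]
width: 0.0874
shift mm [-1.5  2.1 81.7] turn -0.02830676658757625 | pos [0.4879 0.1636 0.2467] yaw 137.27 F [-0.3 -0.9 -0.3] M [-0.08  0.1   0.03] w 0.0874 t 2.18
```

View pics/s1.png

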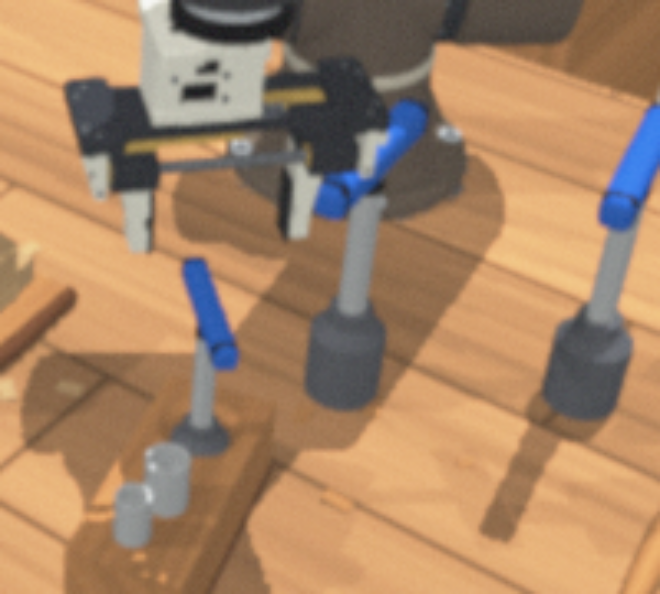

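View pics/t1.png

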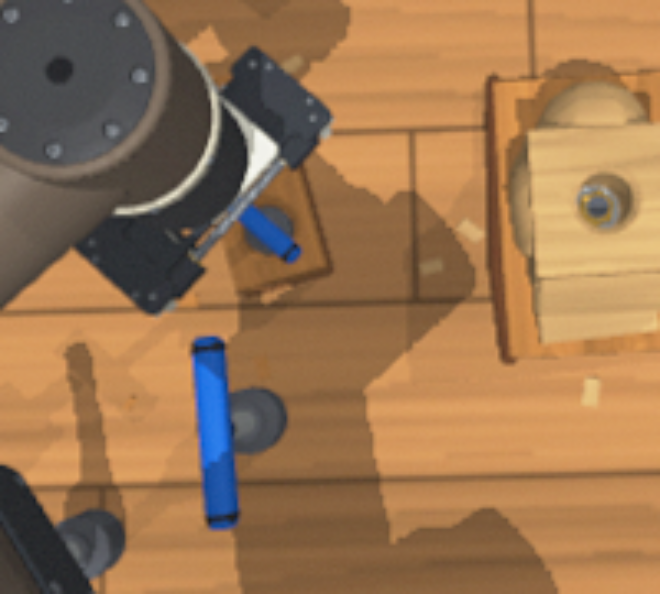

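```bash
python3 - <<'E'
from h import *
print(onz("top",197,244,.313),onz("top",197,244,.35),onz("top",150+205/3.3,150+290/3.3,.313))
E
python3 -m handwheel '[[[0.0876,-0.0015,0.002,0.02,0],[0.0876,-0.0015,0.002,0.045,0],[0.0876,-0.0015,0.002,0.065,0],[0.0876,-0.0015,0.002,0.075,0],[0.0876,-0.0015,0.002,0.0815,0],[0.0876,-0.0015,0.002,0.0815,0]]]'; python3 -c "
from h import *
rel([.49,.164,.165],137.3)"
```

```text
[0.39888087 0.20492179 0.313     ] [0.39727771 0.19663702 0.35      ] [0.41261229 0.16823502 0.313     ]
t: 2.78
eef_pos: [0.4926, 0.1634, 0.1689]
ee_rot: [-3.141, -0.001, 2.394]
force: [-0.7, -0.4, 0.6]
width: 0.0878
shift mm [ 2.3 -1.3  3.9] turn -0.14189810638663403 | pos [0.4926 0.1634 0.1689] yaw 137.16 F [-0.7 -0.4  0.6] M [-0.02  0.08 -0.01] w 0.0878 t 2.78
```

```bash
python3 -m handwheel '[[[0.0876,0.0015,0,0.004,0],[0.05,0.0015,0,0.004,0],[0.01,0.0015,0,0.004,0],[0.01,0.0015,0,0.004,0],[0.01,0.0015,0,0.004,0],[0.01,0.0015,0,0.004,0],[0.01,0.0015,0,0.004,0],[0.01,0.0015,0,0.004,0],[0.01,0.0015,0,0.004,0],[0.01,0.0015,0,0.004,0]]]' 45; python3 - <<'E'
from h import *
rel([.49,.164,.165],137.3)
f=grab_frame("top");cv2.imwrite("pics/t2.png",cv2.resize(f[150:330,150:350],(660,594)))
E
```

```text
t: 3.62
eef_pos: [0.4915, 0.1645, 0.1649]
ee_rot: [-3.141, -0.001, 2.394]
force: [-0.8, -0.2, -0.9]
width: 0.0333
shift mm [ 0.8 -1.3 -0.1] turn -0.1419758488181344 | pos [0.4915 0.1645 0.1649] yaw 137.16 F [-0.8 -0.2 -0.9] M [-0.01  0.04  0.05] w 0.0333 t 3.62
```

View pics/t2.png

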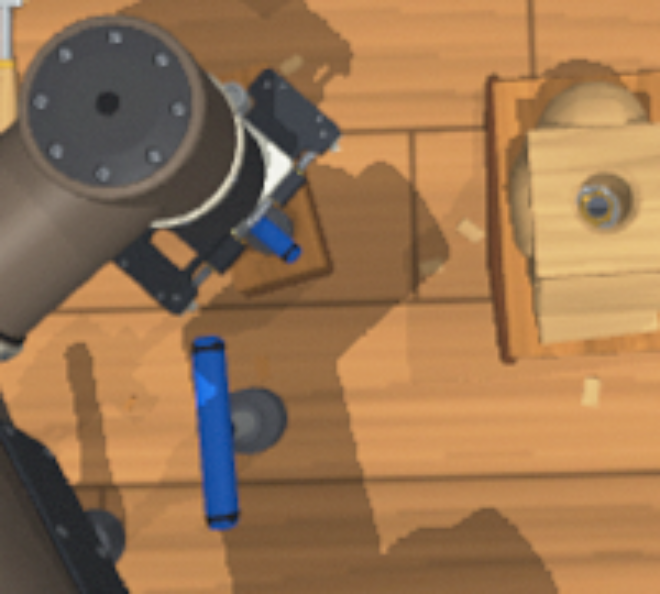

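Fingers are still closing (33 mm), and the body clears the big wrench. I'll let them finish closing.

```bash
python3 -m handwheel '[[[0.01,0,0,0,0],[0.01,0,0,0,0],[0.01,0,0,0,0],[0.01,0,0,0,0],[0.01,0,0,0,0],[0.01,0,0,0,0]]]' 45; python3 - <<'E'
from h import *
rel([.49,.164,.165],137.3)
E
```

```text
t: 4.17
eef_pos: [0.4914, 0.1646, 0.1648]
ee_rot: [-3.141, -0.001, 2.394]
force: [-2.4, 1.7, 0.9]
width: 0.0176
shift mm [ 0.6 -1.4 -0.2] turn -0.14080321225438297 | pos [0.4914 0.1646 0.1648] yaw 137.16 F [-2.4  1.7  0.9] M [0.92 0.95 0.01] w 0.0176 t 4.17
```

```bash
python3 -m handwheel '[[[0.01,0,0,-0.01,0],[0.01,0,0,-0.02,0],[0.01,0,0,-0.035,0],[0.01,0,0,-0.05,0],[0.01,0,0,-0.07,0],[0.01,0,0,-0.09,0],[0.01,0,0,-0.12,0],[0.01,0,0,-0.15,0],[0.01,0,0,-0.15,0],[0.01,0,0,-0.15,0],[0.01,0,0,-0.15,0]]]' 45; python3 - <<'E'
from h import *
rel([.49,.164,.315],137.3)
f=grab_frame("top");cv2.imwrite("pics/t3.png",cv2.resize(f[130:310,150:350],(660,594)))
f=grab_frame("scene");cv2.imwrite("pics/s3.png",cv2.resize(f[100:300,240:440],(594,594)))
E
```

```text
t: 5.08
eef_pos: [0.4906, 0.1641, 0.314]
ee_rot: [-3.14, -0.002, 2.393]
force: [0.3, -0.9, -7.2]
width: 0.0176
shift mm [ 0.4 -0.5 -1. ] turn -0.16611279732578055 | pos [0.4906 0.1641 0.314 ] yaw 137.13 F [ 0.3 -0.9 -7.2] M [-0.05  0.12  0.  ] w 0.0176 t 5.08
```

View pics/t3.png

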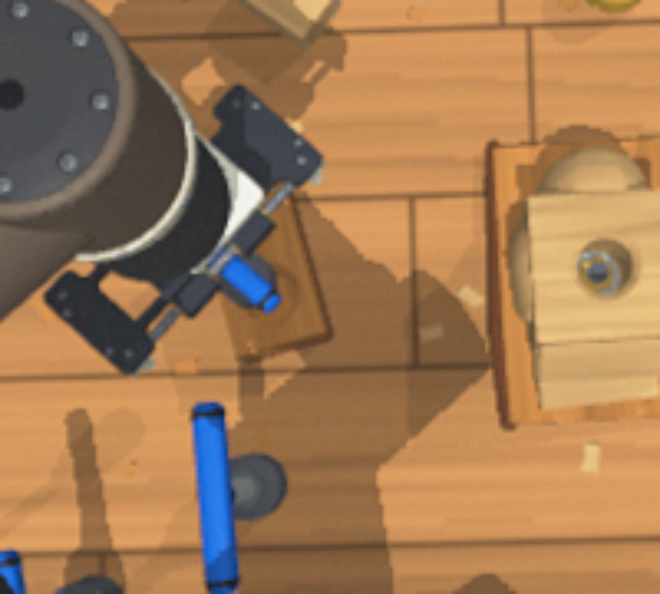

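View pics/s3.png

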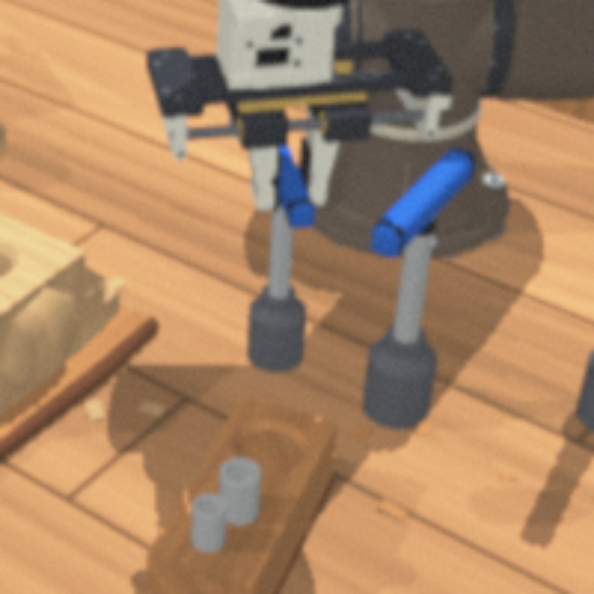

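```bash
python3 - <<'E'
from h import *
f=grab_frame("scene")
cv2.imwrite("pics/s3f.png",f)
a=cv2.resize(f[180:300,310:370],(400,800),interpolation=cv2.INTER_CUBIC)[:600]
b=cv2.resize(f[190:280,290:380],(400,400),interpolation=cv2.INTER_CUBIC)
cv2.imwrite("pics/s3c.png",a)
E
```

```text
(no output)
```

View pics/s3c.png

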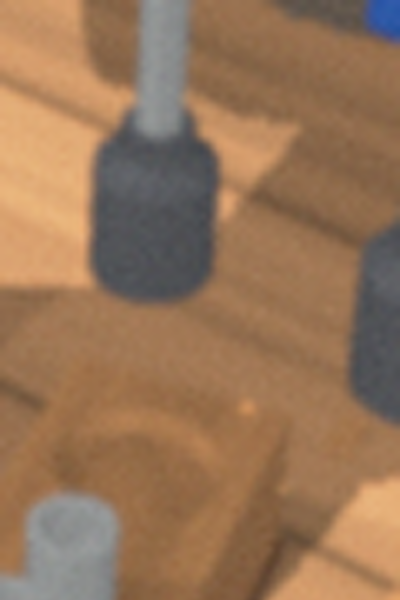

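```bash
python3 - <<'E'
from h import *
p=lambda x,y:(310+x/6.667-.4,180+y/6.667-.4)
print("foot",onz("scene",*p(152,264),.164))
# predicted mouth ellipse for candidate centres
for c in((.482,.150),(.4835,.157),(.4815,.153)):
    pts=np.array([proj("scene",[c[0]+.031*np.cos(a),c[1]+.031*np.sin(a),.07]) for a in np.linspace(0,6.28,60)])
    q=(pts+.4-[310,180])*6.667;print(c,"x",q[:,0].min(),q[:,0].max(),"y",q[:,1].min(),q[:,1].max())
for u,v in((35,375),(285,425),(60,375)):print(onz("scene",*p(u,v),.07))
E
```

```text
foot [0.48170557 0.15620992 0.164     ]
(0.482, 0.15) x 38.7113070441672 208.27449406315256 y 399.602851452886 514.3867893549962
(0.4835, 0.157) x 51.71407555519098 221.96621804229034 y 409.52599447261224 525.1496928121641
(0.4815, 0.153) x 46.11618793465294 215.88633791926947 y 402.25872710955343 517.2698130871667
[0.46606815 0.09809224 0.07      ]
[0.4306969  0.18685347 0.07      ]
[0.46015672 0.10544178 0.07      ]
```

```bash
python3 - <<'E'
from h import *
rel([.4993,-.1416,.315],152)
E
```

```text
shift mm [-214.2 -218.3   -1.4] turn -14.851687900390885 | pos [0.4907 0.1641 0.3133] yaw 137.15 F [ 0.1 -0.2 -6.2] M [ 0.09 -0.05  0.03] w 0.0178 t 5.23
```

```bash
python3 -m handwheel '[[[0.01,-0.007,-0.007,-0.001,0],[0.01,-0.021,-0.022,-0.001,0],[0.01,-0.04,-0.041,-0.001,-2],[0.01,-0.06,-0.061,-0.001,-4],[0.01,-0.08,-0.082,-0.001,-6],[0.01,-0.1,-0.102,-0.001,-8],[0.01,-0.12,-0.122,-0.001,-10],[0.01,-0.14,-0.143,-0.001,-12],[0.01,-0.16,-0.163,-0.001,-14],[0.01,-0.18,-0.183,-0.001,-15],[0.01,-0.195,-0.199,-0.001,-15],[0.01,-0.207,-0.211,-0.001,-15],[0.01,-0.214,-0.218,-0.001,-15],[0.01,-0.214,-0.218,-0.001,-15],[0.01,-0.214,-0.218,-0.001,-15]]]'; python3 - <<'E'
from h import *
rel([.4993,-.1416,.315],152)
f=grab_frame("scene");cv2.imwrite("pics/s4.png",cv2.resize(f[60:260,150:350],(594,594),interpolation=cv2.INTER_CUBIC))
f=grab_frame("top");cv2.imwrite("pics/t4.png",cv2.resize(f[130:290,250:410],(594,594),interpolation=cv2.INTER_CUBIC))
E
```

```text
t: 6.48
eef_pos: [0.4989, -0.1417, 0.3138]
ee_rot: [-3.139, -0.004, 2.654]
force: [0.1, 0.1, -6.9]
width: 0.0174
shift mm [-0.3  0.3 -1.2] turn 0.0693644538666831 | pos [ 0.4989 -0.1417  0.3138] yaw 152.07 F [ 0.1  0.1 -6.9] M [0.12 0.12 0.02] w 0.0174 t 6.48
```

View pics/s4.png

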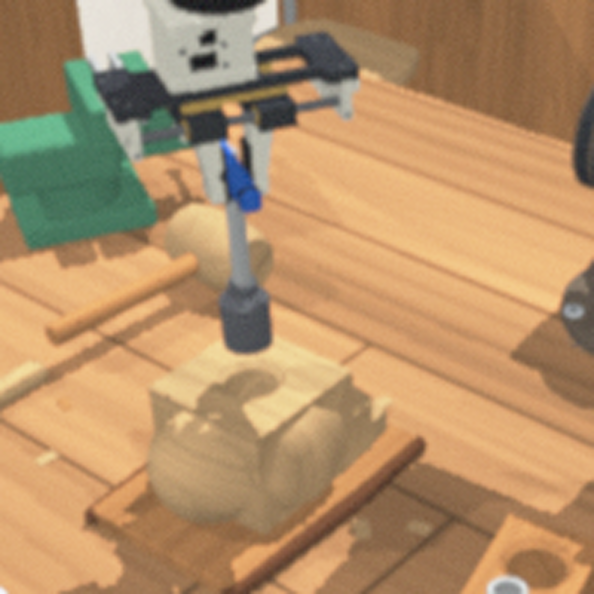

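View pics/t4.png

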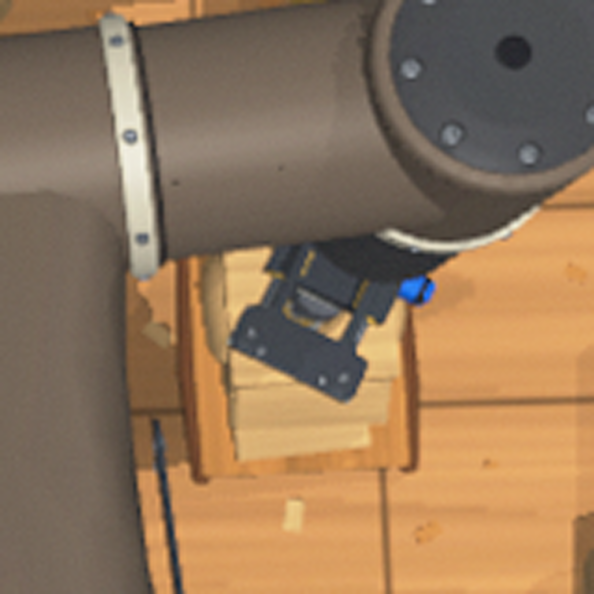

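```bash
python3 - <<'E'
from h import *
p=lambda x,y:(150+x/2.97-.3,60+y/2.97-.3)
print("foot",onz("scene",*p(246.5,336),.164))
for c in((.494,-.1515),(.492,-.151),(.4955,-.152)):
    pts=np.array([proj("scene",[c[0]+.031*np.cos(a),c[1]+.031*np.sin(a),.125]) for a in np.linspace(0,6.28,60)])
    q=(pts+.3-[150,60])*2.97;print(c,"x",q[:,0].min(),q[:,0].max(),"y",q[:,1].min(),q[:,1].max())
f=grab_frame("scene");cv2.imwrite("pics/s5.png",cv2.resize(f[165:225,190:280],(800,533),interpolation=cv2.INTER_CUBIC))
q=lambda c:[ (np.array(proj("scene",[c[0]+.031*np.cos(a),c[1]+.031*np.sin(a),.125]))+.4-[190,165])*8.89 for a in np.arange(0,6.28,.785)]
print(np.round(q((.494,-.1515))))
E
```

```text
foot [ 0.48710593 -0.15871887  0.164     ]
(0.494, -0.1515) x 215.5278191106064 284.5650075268621 y 358.5452126312634 398.72785189089154
(0.492, -0.151) x 217.49761687613702 286.47874787699607 y 357.763744071585 397.88790403997365
(0.4955, -0.152) x 213.9494233380524 283.02574900300425 y 359.0832560002257 399.306044469256
[[321. 247.]
 [396. 261.]
 [469. 238.]
 [497. 193.]
 [464. 153.]
 [392. 141.]
 [320. 163.]
 [290. 206.]]
```

View pics/s5.png

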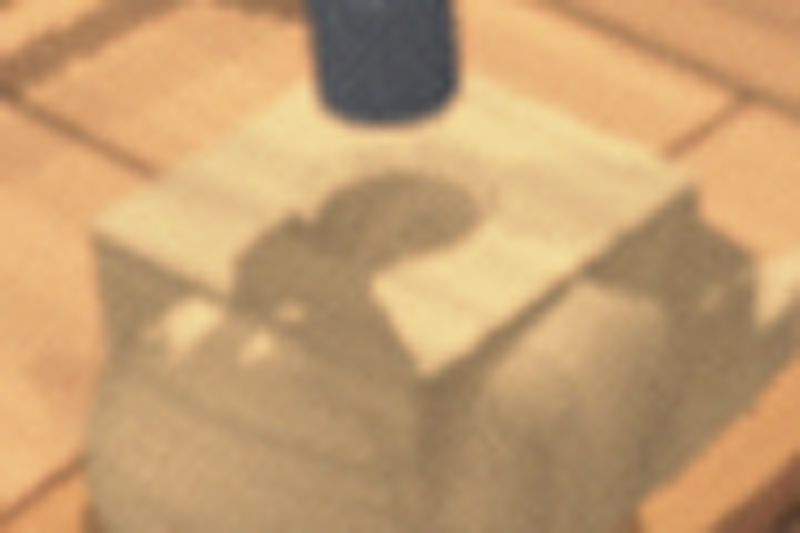

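```bash
python3 - <<'E'
from h import *
def ext(c):
    q=np.array([(np.array(proj("scene",[c[0]+.0225*np.cos(a),c[1]+.0225*np.sin(a),.163]))+.4-[190,165])*8.89 for a in np.linspace(0,6.28,60)])
    return q[:,0].min().round(),q[:,0].max().round(),q[:,1].max().round()
for c in((.494,-.1515),(.49,-.155),(.4936,-.1516),(.49,-.152)): print(c,ext(c))
E
```

```text
(0.494, -0.1515) (np.float64(308.0), np.float64(461.0), np.float64(138.0))
(0.49, -0.155) (np.float64(310.0), np.float64(462.0), np.float64(128.0))
(0.4936, -0.1516) (np.float64(309.0), np.float64(462.0), np.float64(138.0))
(0.49, -0.152) (np.float64(317.0), np.float64(469.0), np.float64(132.0))
```

```bash
python3 -c "
from h import *
rel([.5005,-.141,.2680],152)"; python3 -m handwheel '[[[0.01,-0.001,0.0013,0.01,0],[0.01,-0.001,0.0013,0.02,0],[0.01,-0.001,0.0013,0.03,0],[0.01,-0.001,0.0013,0.035,0],[0.01,-0.001,0.0013,0.04,0],[0.01,-0.001,0.0013,0.045,0],[0.01,-0.001,0.0013,0.045,0]]]'; python3 - <<'E'
from h import *
rel([.5003,-.141,.268],152)
f=grab_frame("scene");cv2.imwrite("pics/s6.png",cv2.resize(f[145:225,190:280],(600,533),interpolation=cv2.INTER_CUBIC))
E
```

```text
shift mm [-1.3  0.5 46.3] turn 0.18543719466325115 | pos [ 0.4993 -0.1407  0.3144] yaw 152.19 F [-0.3 -0.8 -7.2] M [0.06 0.02 0.06] w 0.0176 t 6.63
t: 7.22
eef_pos: [0.5001, -0.14, 0.2681]
ee_rot: [-3.139, -0.004, 2.656]
force: [-0.1, 0.4, -6.6]
width: 0.0175
shift mm [-0.6 -0.8  0.1] turn 0.18051524939534147 | pos [ 0.5001 -0.14    0.2681] yaw 152.18 F [-0.1  0.4 -6.6] M [0.06 0.08 0.03] w 0.0175 t 7.22
```

View pics/s6.png

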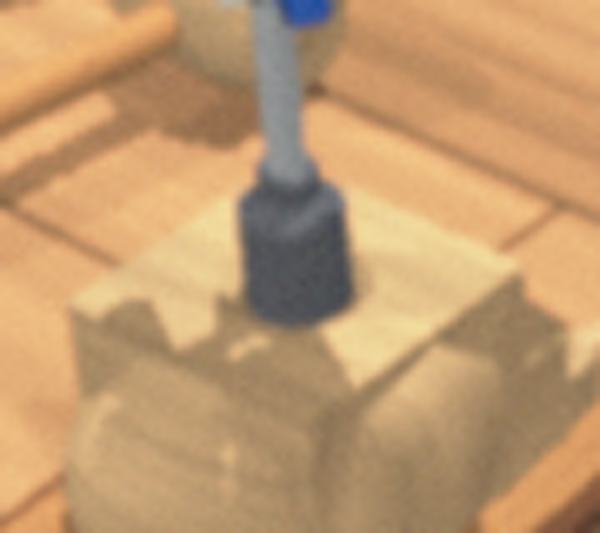

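```bash
python3 -m handwheel '[[[0.01,0,0,0.004,0],[0.01,0,0,0.008,0],[0.01,0,0,0.012,0],[0.01,0,0,0.016,0],[0.01,0,0,0.016,0]]]'; python3 -c "
from h import *
rel([.4993,-.1416,.268],152)"
```

```text
t: 7.68
eef_pos: [0.4998, -0.14, 0.2518]
ee_rot: [-3.138, -0.005, 2.656]
force: [0.6, -0.1, -6.2]
width: 0.0174
shift mm [ -0.2  -1.7 -16.2] turn 0.17261279439131272 | pos [ 0.4998 -0.14    0.2518] yaw 152.17 F [ 0.6 -0.1 -6.2] M [ 0.06  0.03 -0.04] w 0.0174 t 7.68
```

```bash
python3 -m handwheel '[[[0.01,0,0,0.005,0],[0.01,0,0,0.011,0],[0.01,0,0,0.017,0],[0.01,0,0,0.023,0],[0.01,0,0,0.029,0],[0.01,0,0,0.035,0],[0.01,0,0,0.035,0]]]'; python3 - <<'E'
from h import *
rel([.4993,-.1416,.268],152)
f=grab_frame("scene");cv2.imwrite("pics/s7.png",cv2.resize(f[110:230,180:300],(594,594),interpolation=cv2.INTER_CUBIC))
E
```

```text
t: 8.27
eef_pos: [0.4988, -0.14, 0.2151]
ee_rot: [-3.137, -0.007, 2.656]
force: [0.7, -0.5, -6.6]
width: 0.018
shift mm [ -0.8  -1.4 -52.9] turn 0.15664692688466175 | pos [ 0.4988 -0.14    0.2151] yaw 152.16 F [ 0.7 -0.5 -6.6] M [ 0.2  -0.06 -0.01] w 0.018 t 8.27
```

View pics/s7.png

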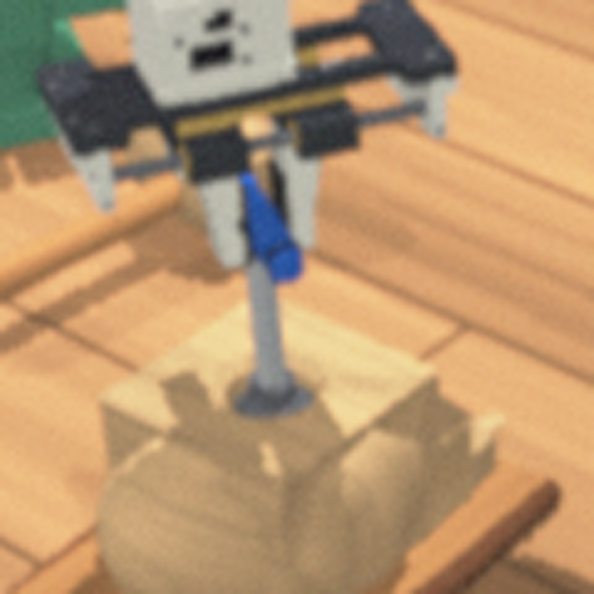

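```bash
python3 -m handwheel '[[[0.01,0,0,0.001,0],[0.01,0,0,0.002,0],[0.01,0,0,0.003,0],[0.01,0,0,0.003,0]]]'; python3 -m handwheel '[[[0.01,0,0,0.001,0],[0.01,0,0,0.002,0],[0.01,0,0,0.002,0]]]';python3 -c "
from h import *
rel([.4993,-.1416,.268],152)"
```

```text
t: 8.65
eef_pos: [0.4991, -0.14, 0.2129]
ee_rot: [-3.138, -0.006, 2.656]
force: [-0.9, 0.3, -6.1]
width: 0.0179
t: 8.9
eef_pos: [0.499, -0.14, 0.2108]
ee_rot: [-3.138, -0.007, 2.656]
force: [0.3, -0.0, -6.0]
width: 0.018
shift mm [ -0.6  -1.5 -57.2] turn 0.16708603838409886 | pos [ 0.499  -0.14    0.2108] yaw 152.17 F [ 0.3 -0.  -6. ] M [ 0.13 -0.02 -0.04] w 0.018 t 8.9
```

```bash
python3 -m handwheel '[[[0.01,0,0,0.001,0],[0.01,0,0,0.002,0],[0.01,0,0,0.002,0]]]'; python3 -m handwheel '[[[0.01,0,0,0.001,0],[0.01,0,0,0.0015,0],[0.01,0,0,0.0015,0]]]';python3 -c "
from h import *
rel([.4993,-.1416,.268],152)"
```

```text
t: 9.15
eef_pos: [0.4989, -0.14, 0.2085]
ee_rot: [-3.137, -0.007, 2.656]
force: [0.1, -0.2, -6.1]
width: 0.0174
t: 9.4
eef_pos: [0.499, -0.14, 0.2071]
ee_rot: [-3.138, -0.007, 2.656]
force: [0.0, -1.1, -6.3]
width: 0.0179
shift mm [ -0.6  -1.5 -60.9] turn 0.168507695790737 | pos [ 0.499  -0.14    0.2071] yaw 152.17 F [ 0.  -1.1 -6.3] M [-0.04 -0.23  0.07] w 0.0179 t 9.4
```

```bash
python3 -m handwheel '[[[0.01,0,0,0.001,0],[0.01,0,0,0.0015,0],[0.01,0,0,0.0015,0]]]'; python3 -c "
from h import *
rel([.4993,-.1416,.268],152)";  python3 -m handwheel '[[[0.01,0,0,0.001,0],[0.01,0,0,0.0015,0],[0.01,0,0,0.0015,0]]]';python3 -c "
from h import *
rel([.4993,-.1416,.268],152)"
```

```text
t: 9.65
eef_pos: [0.4994, -0.1402, 0.2061]
ee_rot: [-3.138, -0.005, 2.656]
force: [-1.3, -0.1, -1.4]
width: 0.0177
shift mm [ -0.2  -1.5 -61.9] turn 0.17879487598739274 | pos [ 0.4994 -0.1402  0.2061] yaw 152.18 F [-1.3 -0.1 -1.4] M [ 0.16  0.03 -0.  ] w 0.0177 t 9.65
t: 9.9
eef_pos: [0.5, -0.1403, 0.2058]
ee_rot: [-3.138, -0.004, 2.656]
force: [-2.6, 1.5, 6.5]
width: 0.0176
shift mm [  0.2  -1.7 -62.2] turn 0.20308934016981084 | pos [ 0.5    -0.1403  0.2058] yaw 152.2 F [-2.6  1.5  6.5] M [0.62 1.03 0.  ] w 0.0176 t 9.9
```

```bash
python3 -m handwheel '[[[0.01,-0.0004,0,0.002,2],[0.01,-0.0008,0,0.002,4],[0.01,-0.0012,-0.0001,0.002,6],[0.01,-0.0016,-0.0001,0.002,8],[0.01,-0.0019,-0.0002,0.002,10],[0.01,-0.0019,-0.0002,0.002,10]]]'; python3 -c "
from h import *
rel([.4993,-.1416,.268],152)"
```

```text
t: 10.4
eef_pos: [0.5014, -0.1413, 0.2033]
ee_rot: [-3.138, -0.004, 2.48]
force: [0.2, 0.1, -5.6]
width: 0.0173
shift mm [  1.7  -1.8 -64.6] turn -9.897324723862823 | pos [ 0.5014 -0.1413  0.2033] yaw 142.1 F [ 0.2  0.1 -5.6] M [-0.13 -0.46 -0.01] w 0.0173 t 10.4
```

```bash
python3 -m handwheel '[[[0.01,0,0,0.001,0],[0.01,0,0,0.002,0],[0.01,0,0,0.003,0],[0.01,0,0,0.003,0]]]'; python3 -m handwheel '[[[0.01,0,0,0.001,0],[0.01,0,0,0.002,0],[0.01,0,0,0.003,0],[0.01,0,0,0.003,0]]]'; python3 -c "
from h import *
rel([.4993,-.1416,.268],152)"
```

```text
t: 10.73
eef_pos: [0.5013, -0.1413, 0.1999]
ee_rot: [-3.137, -0.004, 2.481]
force: [0.6, -0.3, -7.4]
width: 0.0174
t: 11.07
eef_pos: [0.5012, -0.1413, 0.1967]
ee_rot: [-3.137, -0.004, 2.481]
force: [1.5, -1.3, -6.8]
width: 0.0178
shift mm [  1.6  -1.7 -71.3] turn -9.869582036503573 | pos [ 0.5012 -0.1413  0.1967] yaw 142.13 F [ 1.5 -1.3 -6.8] M [-0.37 -0.69 -0.01] w 0.0178 t 11.07
```

```bash
python3 -m handwheel '[[[0.01,0,0,0.001,0],[0.01,0,0,0.002,0],[0.01,0,0,0.003,0],[0.01,0,0,0.003,0]]]'; python3 -m handwheel '[[[0.01,0,0,0.001,0],[0.01,0,0,0.002,0],[0.01,0,0,0.0025,0],[0.01,0,0,0.0025,0]]]'; python3 -c "
from h import *
rel([.4993,-.1416,.268],152)"
```

```text
t: 11.4
eef_pos: [0.5012, -0.1413, 0.1935]
ee_rot: [-3.137, -0.004, 2.481]
force: [1.8, -2.1, -7.4]
width: 0.0177
t: 11.73
eef_pos: [0.5019, -0.1415, 0.1927]
ee_rot: [-3.138, -0.002, 2.481]
force: [-1.8, 0.3, 6.5]
width: 0.0176
shift mm [  2.2  -2.  -75.2] turn -9.829729912276179 | pos [ 0.5019 -0.1415  0.1927] yaw 142.17 F [-1.8  0.3  6.5] M [0.52 0.76 0.03] w 0.0176 t 11.73
```

```bash
cat >> h.py <<'E'
def avg(n=1):
    s=arm.get_state();print("pos",s["eef_pos"].round(4),"yaw",np.degrees(s["ee_rot"][2]).round(2),"rp",s["ee_rot"][:2].round(4),"F",s["force"].round(1),"M",s["moment"].round(3),"q6",s["q"][5].round(2),"t",round(s["t"],2))
E
python3 -m handwheel '[[[0.01,-0.0004,0,0,2],[0.01,-0.0008,0,0,4],[0.01,-0.0012,-0.0001,0,6],[0.01,-0.0012,-0.0001,0,6]]]' 55; python3 -c "
from h import *
avg()";python3 -m handwheel '[[[0.01,-0.0004,0,0,2],[0.01,-0.0008,0,0,4],[0.01,-0.0012,-0.0001,0,6],[0.01,-0.0012,-0.0001,0,6]]]' ; python3 -c "
from h import *
avg()"
```

```text
t: 12.07
eef_pos: [0.5028, -0.1422, 0.1928]
ee_rot: [-3.138, -0.002, 2.375]
force: [0.1, 1.0, -2.6]
width: 0.0176
pos [ 0.5028 -0.1422  0.1928] yaw 136.08 rp [-3.1378e+00 -1.7000e-03] F [ 0.1  1.  -2.6] M [ 0.213 -0.051  0.014] q6 -0.87 t 12.07
t: 12.4
eef_pos: [0.5034, -0.1432, 0.1928]
ee_rot: [-3.137, -0.001, 2.27]
force: [-0.3, -0.8, -3.0]
width: 0.0175
pos [ 0.5034 -0.1432  0.1928] yaw 130.07 rp [-3.1372e+00 -1.5000e-03] F [-0.3 -0.8 -3. ] M [-0.086 -0.066  0.106] q6 -0.97 t 12.4
```

```bash
for i in 1; do python3 -m handwheel '[[[0.01,-0.0006,0,0,3],[0.01,-0.0012,-0.0001,0,6],[0.01,-0.0017,-0.0002,0,9],[0.01,-0.0017,-0.0002,0,9]]]' >/dev/null; done; python3 -c "
from h import *
avg()"; python3 -m handwheel '[[[0.01,-0.0006,0,0,3],[0.01,-0.0012,-0.0001,0,6],[0.01,-0.0017,-0.0002,0,9],[0.01,-0.0017,-0.0002,0,9]]]' >/dev/null; python3 -c "
from h import *
avg()"
```

```text
pos [ 0.5042 -0.1446  0.1927] yaw 121.05 rp [-3.1367e+00 -9.0000e-04] F [-0.1  0.5 -3.5] M [-0.108 -0.032  0.108] q6 -1.13 t 12.73
pos [ 0.5048 -0.1462  0.1928] yaw 112.09 rp [-3.1365e+00 -2.0000e-04] F [-0.9  0.3 -2.6] M [-0.134 -0.027  0.1  ] q6 -1.28 t 13.07
```

```bash
python3 -m handwheel '[[[0.01,-0.0004,0,0,2],[0.01,-0.0008,0,0,4],[0.01,-0.0012,-0.0001,0,6],[0.01,-0.0012,-0.0001,0,6]]]' >/dev/null; python3 -c "
from h import *
avg()";python3 -m handwheel '[[[0.01,-0.0004,0,0,2],[0.01,-0.0008,0,0,4],[0.01,-0.0012,-0.0001,0,6],[0.01,-0.0012,-0.0001,0,6]]]'>/dev/null ; python3 -c "
from h import *
avg()"
```

```text
pos [ 0.505  -0.1473  0.1928] yaw 106.22 rp [-3.1364e+00  3.0000e-04] F [ 0.5  0.2 -2.8] M [0.022 0.034 0.122] q6 -1.38 t 13.4
pos [ 0.5052 -0.1485  0.1928] yaw 100.34 rp [-3.1363e+00  7.0000e-04] F [-0.8 -0.  -3. ] M [ 0.111 -0.03   0.115] q6 -1.48 t 13.73
```

```bash
python3 -m handwheel '[[[0.01,-0.0004,0,0,2],[0.01,-0.0008,0,0,4],[0.01,-0.0012,-0.0001,0,6],[0.01,-0.0012,-0.0001,0,6]]]' >/dev/null; python3 -c "
from h import *
avg()";python3 -m handwheel '[[[0.01,-0.0004,0,0,2],[0.01,-0.0008,0,0,4],[0.01,-0.0012,-0.0001,0,6],[0.01,-0.0012,-0.0001,0,6]]]'>/dev/null ; python3 -c "
from h import *
avg()"
```

```text
pos [ 0.5053 -0.1496  0.1928] yaw 94.45 rp [-3.1363e+00  1.2000e-03] F [-0.3  0.9 -2.8] M [0.126 0.061 0.119] q6 -1.58 t 14.07
pos [ 0.5052 -0.1507  0.1928] yaw 88.57 rp [-3.1364e+00  1.6000e-03] F [-0.8  0.6 -2.5] M [0.195 0.044 0.122] q6 -1.68 t 14.4
```

```bash
python3 -m handwheel '[[[0.01,-0.0004,0,0,2],[0.01,-0.0008,0,0,4],[0.01,-0.0012,-0.0001,0,6],[0.01,-0.0012,-0.0001,0,6]]]' >/dev/null; python3 -c "
from h import *
avg()";python3 -m handwheel '[[[0.01,-0.0004,0,0,2],[0.01,-0.0008,0,0,4],[0.01,-0.0012,-0.0001,0,6],[0.01,-0.0012,-0.0001,0,6]]]'>/dev/null ; python3 -c "
from h import *
avg()"
```

```text
pos [ 0.505  -0.1518  0.1927] yaw 82.68 rp [-3.1365e+00  2.0000e-03] F [ 0.1  0.9 -2.4] M [0.334 0.068 0.203] q6 -1.78 t 14.73
pos [ 0.5047 -0.1529  0.1928] yaw 76.81 rp [-3.1368e+00  2.4000e-03] F [-0.2  0.9 -3.2] M [0.384 0.123 0.314] q6 -1.88 t 15.07
```

```bash
python3 -m handwheel '[[[0.01,-0.0002,0,0,1],[0.01,-0.0004,0,0,2],[0.01,-0.0006,0,0,3],[0.01,-0.0008,0,0,4],[0.01,-0.0008,0,0,4],[0.01,-0.0008,0,0,4],[0.01,-0.0008,0,0,4]]]' >/dev/null; python3 -c "
from h import *
avg()"
```

```text
pos [ 0.5045 -0.1537  0.1927] yaw 72.83 rp [-3.1369e+00  2.7000e-03] F [ 0.6  1.8 -2.8] M [0.425 0.139 0.427] q6 -1.95 t 15.65
```

```bash
python3 -m handwheel '[[[0.01,-0.0002,0,0,1],[0.01,-0.0004,0,0,2],[0.01,-0.0004,0,0,2],[0.01,-0.0004,0,0,2]]]' >/dev/null; python3 -c "
from h import *
avg()"
```

```text
pos [ 0.5044 -0.154   0.1928] yaw 70.82 rp [-3.137e+00  2.800e-03] F [-0.4  0.8 -2.2] M [0.553 0.203 0.432] q6 -1.98 t 15.98
```

```bash
for i in 1 2 3; do python3 -m handwheel '[[[0.01,0,0,0,0.3]]]' >/dev/null; python3 -c "
from h import *
avg()"; done
```

```text
pos [ 0.5044 -0.154   0.1928] yaw 70.53 rp [-3.137e+00  2.900e-03] F [ 0.2  0.8 -1.8] M [0.556 0.212 0.606] q6 -1.99 t 16.07
pos [ 0.5044 -0.1541  0.1927] yaw 70.22 rp [-3.1369e+00  3.0000e-03] F [-0.3  0.8 -2.4] M [0.451 0.161 0.535] q6 -1.99 t 16.15
pos [ 0.5044 -0.1541  0.1927] yaw 69.89 rp [-3.1369e+00  3.0000e-03] F [-0.7  1.  -2.6] M [0.411 0.187 0.613] q6 -2.0 t 16.23
```

```bash
python3 -m handwheel '[[[0.01,0.0006,0,0,-3],[0.01,0.0012,-0.0001,0,-6],[0.01,0.0018,-0.0001,0,-9],[0.01,0.0018,-0.0001,0,-9]]]' >/dev/null; python3 -c "
from h import *
avg()"
```

```text
pos [ 0.5049 -0.1525  0.1927] yaw 78.96 rp [-3.1365e+00  2.4000e-03] F [-0.3  0.7 -2.7] M [0.109 0.072 0.018] q6 -1.84 t 16.57
```

```bash
python3 -m handwheel '[[[0.01,0,0,-0.003,0],[0.01,0,0,-0.007,0],[0.01,0,0,-0.012,0],[0.01,0,0,-0.018,0],[0.01,0,0,-0.025,0]]]' >/dev/null; python3 -c "
from h import *
avg()"; python3 -m handwheel '[[[0.01,0,0,-0.01,0],[0.01,0,0,-0.025,0],[0.01,0,0,-0.04,0],[0.01,0,0,-0.055,0],[0.01,0,0,-0.07,0],[0.01,0,0,-0.085,0],[0.01,0,0,-0.1,0],[0.01,0,0,-0.11,0],[0.01,0,0,-0.11,0]]]' >/dev/null; python3 - <<'E'
from h import *
avg()
f=grab_frame("scene");cv2.imwrite("pics/s8.png",cv2.resize(f[60:260,150:350],(594,594),interpolation=cv2.INTER_CUBIC))
f=grab_frame("top");cv2.imwrite("pics/t8.png",cv2.resize(f[130:290,200:360],(594,594),interpolation=cv2.INTER_CUBIC))
E
```

```text
pos [ 0.5049 -0.1525  0.2182] yaw 78.93 rp [-3.1361e+00  2.4000e-03] F [ 0.7 -0.4 -6. ] M [-0.09  -0.119 -0.041] q6 -1.84 t 16.98
pos [ 0.5065 -0.1526  0.3313] yaw 78.93 rp [-3.1407e+00  2.1000e-03] F [ 0.4 -0.4 -5.7] M [-0.054 -0.308 -0.022] q6 -1.84 t 17.73
```

View pics/s8.png

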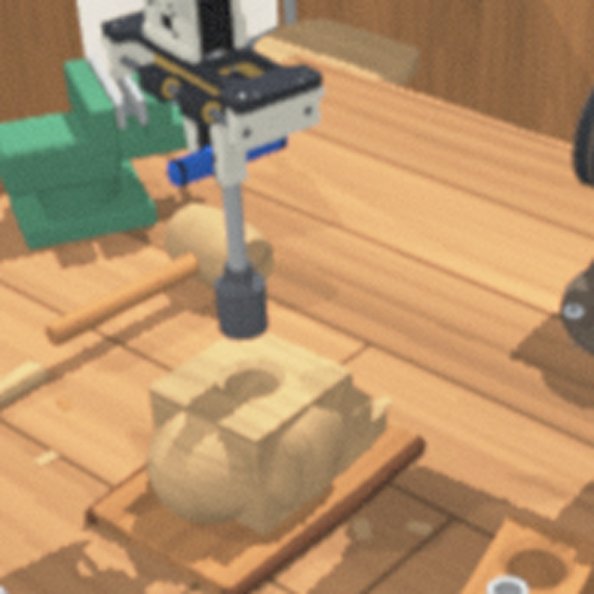

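View pics/t8.png

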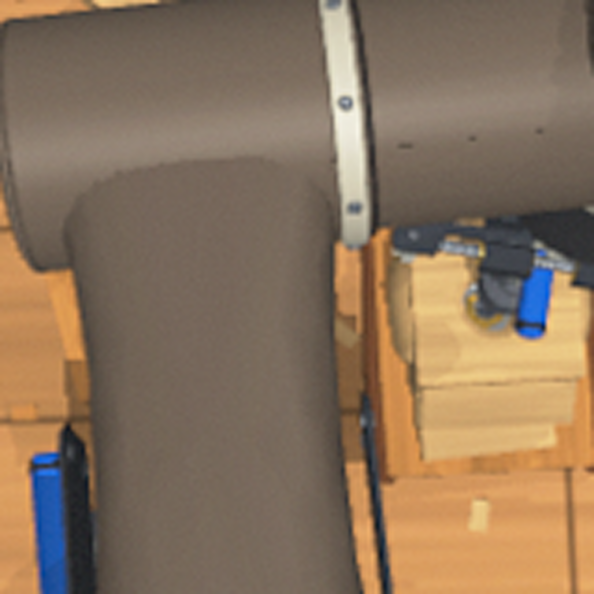

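```bash
python3 - <<'E'
from h import *
rel([.4942,.1547,.32],79)
E
```

```text
shift mm [299.  -69.9   8. ] turn -0.08436931472371612 | pos [ 0.5053 -0.1521  0.3282] yaw 78.92 F [ 0.2 -0.6 -7.4] M [-0.08 -0.03 -0.  ] w 0.018 t 17.83
```

```bash
python3 -m handwheel '[[[0.01,0.01,-0.002,0,0],[0.01,0.03,-0.007,0,0],[0.01,0.06,-0.014,0.002,0],[0.01,0.09,-0.021,0.004,0],[0.01,0.12,-0.028,0.006,0],[0.01,0.15,-0.035,0.008,0],[0.01,0.18,-0.042,0.008,0],[0.01,0.21,-0.049,0.008,0],[0.01,0.24,-0.056,0.008,0],[0.01,0.265,-0.062,0.008,0],[0.01,0.285,-0.067,0.008,0],[0.01,0.295,-0.069,0.008,0],[0.01,0.299,-0.07,0.008,0],[0.01,0.299,-0.07,0.008,0],[0.01,0.299,-0.07,0.008,0]]]' >/dev/null; python3 - <<'E'
from h import *
rel([.4942,.1547,.25],79)
f=grab_frame("scene");cv2.imwrite("pics/s9f.png",f);cv2.imwrite("pics/s9.png",cv2.resize(f[160:310,270:400],(520,600),interpolation=cv2.INTER_CUBIC))
E
```

```text
shift mm [ 0.7  0.7 69.5] turn -0.07321108194187786 | pos [0.4938 0.1542 0.3195] yaw 78.93 F [ 0.7 -0.6 -6.1] M [-0.14 -0.08  0.03] w 0.0176 t 19.08
```

View pics/s9.png

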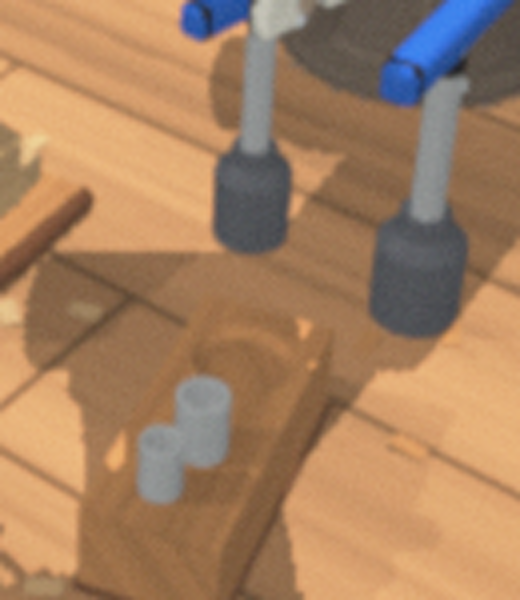

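```bash
python3 -m handwheel '[[[0.01,0.0005,0.0005,0.01,0],[0.01,0.0005,0.0005,0.025,0],[0.01,0.0005,0.0005,0.045,0],[0.01,0.0005,0.0005,0.065,0],[0.01,0.0005,0.0005,0.08,0],[0.01,0.0005,0.0005,0.09,0],[0.01,0.0005,0.0005,0.094,0],[0.01,0.0005,0.0005,0.094,0]]]' >/dev/null; python3 - <<'E'
from h import *
rel([.4942,.1547,.165],79)
f=grab_frame("scene");cv2.imwrite("pics/s10.png",cv2.resize(f[160:310,270:400],(520,600),interpolation=cv2.INTER_CUBIC))
E
```

```text
shift mm [ 1.6  0.7 59.8] turn -0.15405481806817534 | pos [0.4936 0.1535 0.2248] yaw 78.85 F [ 0.5 -0.2 -5.7] M [-0.03 -0.14  0.  ] w 0.0178 t 19.8
```

View pics/s10.png

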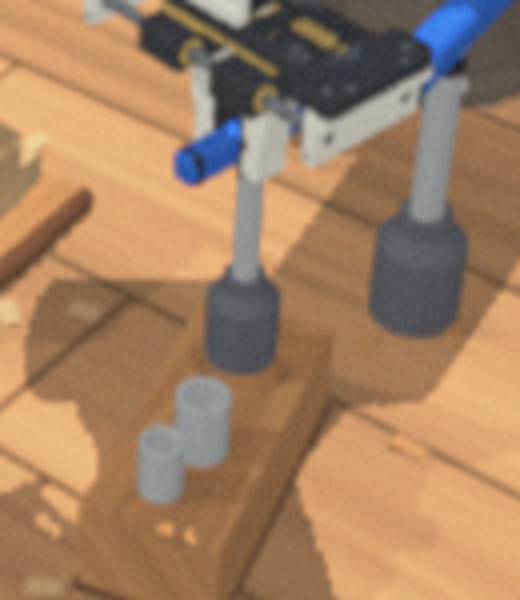

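```bash
python3 -m handwheel '[[[0.01,0.001,0.0007,0.004,0],[0.01,0.0016,0.0007,0.008,0],[0.01,0.0016,0.0007,0.012,0],[0.01,0.0016,0.0007,0.016,0],[0.01,0.0016,0.0007,0.016,0]]]' >/dev/null; python3 -c "
from h import *
rel([.4942,.1547,.165],79)"
```

```text
shift mm [-0.2  0.  43.8] turn -0.13773943743839823 | pos [0.4946 0.155  0.2088] yaw 78.86 F [ 0.  -0.4 -6.5] M [-0.09 -0.07 -0.02] w 0.0177 t 20.27
```

No contact force with the foot 11 mm below the mouth. I'll carry on down.

```bash
python3 -m handwheel '[[[0.01,0,0,0.005,0],[0.01,0,0,0.01,0],[0.01,0,0,0.016,0],[0.01,0,0,0.022,0],[0.01,0,0,0.028,0],[0.01,0,0,0.034,0],[0.01,0,0,0.038,0],[0.01,0,0,0.038,0]]]' >/dev/null; python3 -c "
from h import *
rel([.4942,.1547,.165],79)"; python3 -m handwheel '[[[0.01,0,0,0.002,0],[0.01,0,0,0.004,0],[0.01,0,0,0.005,0],[0.01,0,0,0.005,0]]]' >/dev/null; python3 -c "
from h import *
rel([.4942,.1547,.165],79)"
```

```text
shift mm [0.2 0.5 4.7] turn -0.15229677560975574 | pos [0.4937 0.1546 0.1697] yaw 78.85 F [ 0.1  0.2 -7. ] M [-0.06 -0.05  0.01] w 0.0173 t 20.93
shift mm [ 0.   0.3 -0.2] turn -0.14113503344748324 | pos [0.4939 0.1547 0.1648] yaw 78.86 F [ 0.2 -0.  -6.6] M [ 0.   -0.09 -0.03] w 0.0176 t 21.27
```

```bash
python3 -m handwheel '[[[0.01,0,0,0.001,0],[0.01,0,0,0.0015,0],[0.01,0,0,0.0015,0]]]' >/dev/null; python3 -c "
from h import *
rel([.4942,.1547,.165],79)"
```

```text
shift mm [-0.3 -0.3 -0.4] turn -0.11266878854317497 | pos [0.4946 0.1549 0.1646] yaw 78.89 F [-1.4 -0.4  4.2] M [-0.32  0.92 -0.03] w 0.0172 t 21.52
```

```bash
python3 -m handwheel '[[[0.01,0,0,-0.0003,0],[0.01,0,0,-0.0003,0],[0.05,0,0,-0.0003,0],[0.05,0,0,-0.0003,0],[0.05,0,0,-0.0003,0],[0.05,0,0,-0.0003,0],[0.05,0,0,-0.0003,0],[0.05,0,0,-0.0003,0],[0.05,0,0,-0.0003,0],[0.05,0,0,-0.0003,0]]]'; python3 - <<'E'
from h import *
avg()
f=grab_frame("scene");cv2.imwrite("pics/s11.png",cv2.resize(f[160:310,270:400],(520,600),interpolation=cv2.INTER_CUBIC))
E
```

```text
t: 22.35
eef_pos: [0.4946, 0.1549, 0.165]
ee_rot: [-3.136, 0.004, 1.377]
force: [-0.3, -0.4, -0.3]
width: 0.0498
pos [0.4946 0.1549 0.165 ] yaw 78.89 rp [-3.1358  0.0038] F [-0.3 -0.4 -0.3] M [ 0.    -0.07  -0.023] q6 -2.44 t 22.35
```

View pics/s11.png

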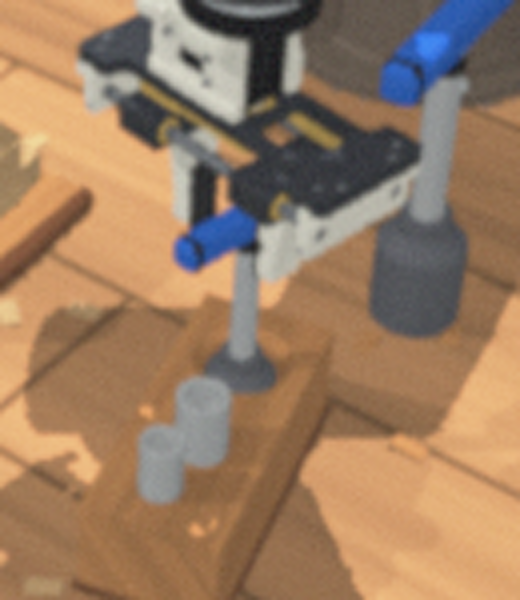

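The wrench is released and stands in its hole (socket at about 240,370 in the crop). I'll retract straight up and check.

```bash
python3 -m handwheel '[[[0.05,0,0,-0.01,0],[0.05,0,0,-0.025,0],[0.05,0,0,-0.045,0],[0.05,0,0,-0.07,0],[0.05,0,0,-0.1,0],[0.05,0,0,-0.13,0],[0.05,0,0,-0.15,0],[0.05,0,0,-0.15,0],[0.05,0,0,-0.15,0]]]'; python3 -m handwheel '[[[0.05,-0.02,0,0,0],[0.05,-0.05,0,0,0],[0.05,-0.08,0,0,0],[0.05,-0.11,0,0,0],[0.05,-0.14,0,0,0],[0.05,-0.17,0,0,0],[0.05,-0.2,0,0,0],[0.05,-0.21,0,0,0],[0.05,-0.21,0,0,0],[0.05,-0.21,0,0,0],[0.05,-0.21,0,0,0]]]'; python3 - <<'E'
from h import *
avg()
f=grab_frame("scene");cv2.imwrite("pics/s12.png",f)
g=grab_frame("top");cv2.imwrite("pics/t12.png",g)
E
```

```text
t: 23.15
eef_pos: [0.496, 0.1556, 0.3169]
ee_rot: [-3.138, 0.001, 1.377]
force: [-0.8, -0.9, -0.5]
width: 0.0498
t: 24.07
eef_pos: [0.4555, -0.05, 0.3167]
ee_rot: [-3.137, 0.001, 1.377]
force: [-0.3, 0.5, -0.3]
width: 0.0499
pos [ 0.4555 -0.05    0.3167] yaw 78.89 rp [-3.1373e+00  1.4000e-03] F [-0.3  0.5 -0.3] M [-0.044 -0.049  0.022] q6 -2.09 t 24.07
```

View pics/s12.png

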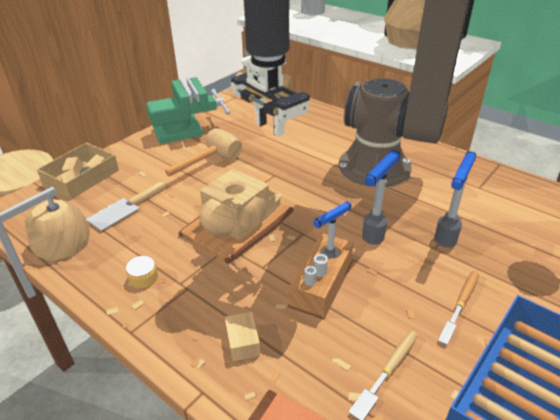

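View pics/t12.png

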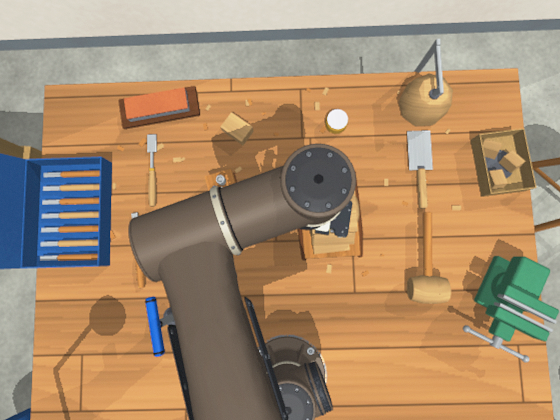

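```bash
python3 - <<'E'
from h import *
f=cv2.imread("pics/s12.png")
m=cv2.inRange(cv2.cvtColor(f,cv2.COLOR_BGR2HSV),(105,150,60),(125,255,255));m[:,:300]=0;m[240:]=0;m[:,355:]=0
cs,_=cv2.findContours(m,0,1);k=max(cs,key=cv2.contourArea);c=cv2.minAreaRect(k);print(c,onz("scene",*c[0],.18))
E
python3 -m handwheel '[[[0.05,0,0,0,0],[0.05,0,0,0,0],[0.05,0,0,0,0]]]' >/dev/null; python3 - <<'E'
from station import arm
print(arm.job_done())
E
```

```text
((331.8027648925781, 214.99081420898438), (9.007896423339844, 39.892112731933594), 61.69924545288086) [0.48665778 0.15691541 0.18      ]
the job is handed in; nothing more can be done
None
```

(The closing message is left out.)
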